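# Click the sight tube round to 45 degrees

### The job

Swing the sight tube round on its click-stop base to 45 degrees: the red-tipped pointer goes to the third engraved line counter-clockwise (seen from above) of the ivory zero line, one line to a click, and stays resting in that click. Push it round by its black ebonite handle and keep off the tube itself, and leave the prism, the loupe and the lens cell lying where they are.

Things in the scene. Friction and masses are not known exactly. Their poses are not given: they have to be found in the camera images.
- swivel_base: Black iron swivel base, 248 mm across, fixed to the desk. Origin on the swivel axis at desk level, z up; x points from the axis to the ivory zero line. Its blackened ring (radius 94 to 119 mm, top 24.5 mm up) has a line every 15 degrees, up to 75 degrees either side of zero: zero is the wide ivory-white one, the others thin and brass-yellow.
- alidade (a joint): Angle of pillar, pointer, tube and handle on the base, rad: 0 at the ivory line, growing counter-clockwise from above; 45 degrees is 0.785. A spring ball clicks in at every line (0.262 rad); about 5 N at the handle frees it, and past half-way it jumps to the next click by itself and stays. Starts 2 to 5 clicks clockwise of 45 degrees. End stops at +-1.40.
- handle (a point): Centre of the black ebonite handle: upright grip 29 mm in diameter, 55 to 112 mm above the desk, this point 85 mm up and 140 mm from the swivel axis. It stands on a flat arm (22 mm wide, top 49 mm up) that leaves the hub 90 degrees clockwise of the pointer. It circles the swivel axis. Its x axis is along the tube, y from the handle to the swivel axis.
- pointer (a point): Tip of the flat steel pointer, red at its end, 112 mm from the swivel axis, 28 mm above the desk, straight below the line of the sight tube and reaching past its front end over the divided ring.
- sight_tube: Bronze sight tube, 190 mm long, 36 mm in diameter, front 47 mm, black eyepiece behind, held level in two brass clamps on the pillar, turning with it. Origin on the swivel axis and tube centre line, 128 mm above the desk; x forward along the tube, over the pointer. Tube top 152 mm above the desk. Must not be touched.
- prism_centre (a point): Clear crystal prism lying on the desk, 80 mm long (its y axis), triangular with 50 mm sides, 43 mm high. The point is inside it, 18 mm above the desk. A bystander, 0.20 to 0.26 m from the swivel axis.
- loupe_centre (a point): Upright nickel loupe, 54 mm in diameter, 62 mm tall. The point is at its middle, 31 mm up. A bystander, 0.20 to 0.26 m from the swivel axis.
- lens_cell_centre (a point): Brass lens cell lying flat with its lens, 80 mm in diameter, 22 mm high. The point is at its middle, 11 mm up. A bystander, 0.20 to 0.26 m from the swivel axis.

How it is judged:
By the outcome, as a careful person would: the job done as asked, in the order asked, and still so for the second after the job is handed in, with the robot touching nothing.
It also fails if it takes over 35 s, if anything falls off the work surface, if the arm or the gripper's body presses on something with over 40 N, if the wrist force passes 120 N, or if a joint passes its speed limit or range.

### The arm

A 7-joint arm with a two-finger parallel gripper is mounted at the origin on the work surface. World frame = base frame: x ahead of the robot, y to its left, z up, the work surface at z = 0. Lengths are in m, angles in rad, forces in N, time in s.
With the tool pointing down it reaches from about 0.4 to 0.9 m from the base axis. Payload 5.5 kg.
Tool frame: the origin (TCP) lies midway between the tips of the shut fingers; the grasp point (between the pads) lies 19 mm behind it (robot.grip_depth is the distance from the TCP to the grasp point, in m); x points along the fingers, y is the direction in which the jaws open and shut, and the axes are right-handed (so a half turn about x gives the same grasp; the last joint's range is limited). The gripper opens to 92 mm and grips with 3 to 60 N. Pads are 19 mm wide; open, the fingers measure 130 mm over their backs; the gripper's body (75 mm by 190 mm) begins 47 mm behind the grasp point.
Start: joints at [1.578, 0.501, -0.427, 1.55, 0.221, 1.138, -0.21], TCP at [0.164, -0.629, 0.199] pointing down, gripper open.
Joint ranges: [-2.88, 2.88], [-0.31, 2.03], [-1.54, 1.56], [0.2, 2.42], [-1.41, 4.55], [0.19, 2.02], [-2.57, 2.57]. Speed limits (rad/s): [2.57, 2.57, 3.14, 3.14, 3.14, 3.14, 3.14].

### API

Orientations are given as a rotation vector (axis times angle).
In Python, from workcell import sense, vision, robot gives the robot as it stands.
- The arm moves only by the tool step_arm, never from a script. Its arguments are lists of equal length, an entry for each row: "linear": the shift along the tool's x, y, z in units of 25 mm (1.0 is 25 mm), a list of three; "rot": the turn, a rotation vector about the tool's x, y, z in units of 6 degrees (1.0 is 6 degrees), a list of three. A call has 1 to 20 rows; each row shifts and turns the pose as measured when the row begins, along the tool's axes as they then stand; what a row does not reach is not made up. A row lasts 1/10 s, in which the tool goes at most 50 mm and 8.59 degrees, less where a joint would pass 70% of its speed; a pose out of reach is approached as far as the arm can. A call is refused whole if a number of a shift passes 1 or a number of a turn 1, either way. A call with a gripper value outside its range is refused whole. "claw" is the gripper command: -1 is shut, 1 is fully open, values between are in proportion, set as the call begins (left out, the last holds). The fingers move at their own pace and stop on an object; "grip_force" is the grip in N (left out, the last holds). Time passes only in rows, so rows that do not move let the fingers close. It gives the time, the measured TCP pose, the force and the opening at its end, in the units of the state.
- sense(): the state, without advancing time (a new reading comes with each control period).
- vision.read_camera(name): name is "side" or "top" or "wrist"; returns a dict with "pixels" (480x640x3 uint8, red, green, blue), "z_map" (480x640 float32, m along the optical axis (not along the pixel's ray), 0 where there is no reading), "camera_matrix" (3x3 intrinsics, pixels), "R" (3x3) and "t" (3): a world point X has camera coordinates R X + t. Camera axes: x right, y down, z forward; pixel columns grow to the right and rows downward; lengths in m; the calibration is good to about 2 mm. The wrist camera is an equidistant fisheye: a pixel r from the principal point sees the ray r / f radians off the axis. A picture is of the moment at which its call begins.
- robot.job_done(): hands the job in, once; it reports no verdict.
The state is a dict: "time_s": time; "joints": joint angles; "qvel": joint speeds; "joint_efforts": joint torques, N m; "position": TCP position; "tcp_rot": TCP orientation; "ft_force": force on the tool from outside, world axes, zero at the start; "moment": the same for the moment, N m; "gripper_width": finger opening in m.
Only numpy, scipy, OpenCV 4.12 (cv2) and the standard library are available. Lean on these libraries where they do the work, as an engineer would, in place of code of your own. Each camera call takes 0.05 s, during which the arm holds its last target.

## Working session

There is one attempt and no reset: what is moved stays moved. The work goes in short steps, Python scripts to look and compute and a tool call to move; the robot and the scene stay as the last step left them, time stands still between calls to the robot, and variables do not carry over. Pictures are saved under pics/ and viewed, and the job is handed in when it is done.

Besides the shell and the picture viewer there is one more tool, called as name(argument=value, ...), one argument or row to a line, values as JSON. step_arm: Moves the arm, as the interface text tells. Its arguments: {"type":"object","properties":{"linear":{"type":"array","items":{"type":"array","items":{"type":"number"}}},"rot":{"type":"array","items":{"type":"array","items":{"type":"number"}}},"claw":{"type":"number"},"grip_force":{"type":"number"}},"required":["linear","rot"]}

```bash
mkdir -p pics; cat > h.py <<'E'
import numpy as np,cv2
from workcell import sense,vision,robot
def cam(n,fn=None):
    c=vision.read_camera(n)
    if fn: cv2.imwrite('pics/'+fn,c['pixels'][:,:,::-1])
    return c
def ray(c,u,v,z):
    K,R,t=c['camera_matrix'],c['R'],c['t']
    d=R.T@(np.linalg.inv(K)@[u,v,1]); o=-R.T@t
    return o+d*(z-o[2])/d[2]
def proj(c,X):
    p=c['camera_matrix']@(c['R']@np.array(X)+c['t']); return p[:2]/p[2]
E
python3 - <<'E'
from h import *
for n in ['top','side','wrist']:
    c=cam(n,n+'1.png'); np.savez(n+'1.npz',**c); print(n,c['camera_matrix'].tolist(),(-c['R'].T@c['t']))
s=sense();print(s)
E
```

```text
top [[607.9276625017432, 0.0, 318.19257227524736], [0.0, 607.9276625017432, 242.61587159632606], [0.0, 0.0, 1.0]] [0.39881843 0.04835524 1.23103012]
side [[473.8549720930371, 0.0, 317.2821269020477], [0.0, 473.8549720930371, 240.01624812143768], [0.0, 0.0, 1.0]] [-2.07809373e-04  5.84350124e-01  5.58883897e-01]
wrist [[371.64829954431775, 0.0, 314.30071544634336], [0.0, 371.64829954431775, 236.55441376314283], [0.0, 0.0, 1.0]] [ 0.22822019 -0.61200961  0.38265202]
{'time_s': 0.15, 'joints': array([ 1.57823544,  0.50167046, -0.42682108,  1.55119574,  0.2208068 ,
        1.13829684, -0.21028198]), 'qvel': array([-2.15286612e-03, -2.15353772e-03, -1.08777248e-03, -3.43517467e-03,
       -6.18598557e-05, -1.08117659e-03,  6.29764403e-04]), 'joint_efforts': array([-7.88420846e-03, -5.67089438e+01, -5.82547948e+00, -2.79452562e+01,
       -6.86348090e-02,  2.64417718e-02,  1.07662170e-04]), 'position': array([ 0.16425654, -0.62830447,  0.19789804]), 'tcp_rot': array([ 2.08561764,  0.26983923, -2.08590579]), 'ft_force': array([-0.04762109, -0.78591407,  0.49577796]), 'moment': array([ 0.0212544 ,  0.00994713, -0.00492211]), 'gripper_width': 0.09185326087814949}
```

View pics/top1.png

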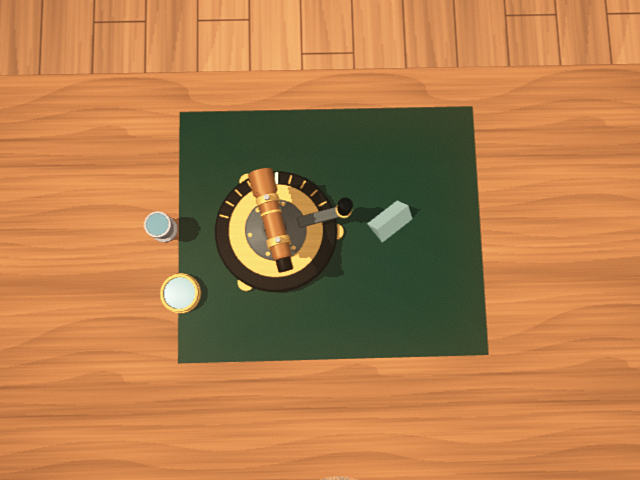

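View pics/side1.png

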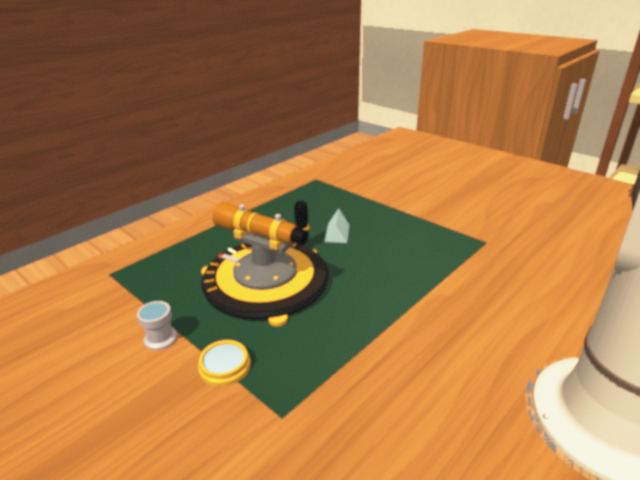

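```bash
python3 - <<'E'
import cv2
i=cv2.imread('pics/top1.png')[140:310,200:420]
cv2.imwrite('pics/top1z.png',cv2.resize(i,(770,595),interpolation=cv2.INTER_CUBIC))
i=cv2.imread('pics/side1.png')[180:340,180:380]
cv2.imwrite('pics/side1z.png',cv2.resize(i,(740,592),interpolation=cv2.INTER_CUBIC))
E
```

```text
(no output)
```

View pics/top1z.png

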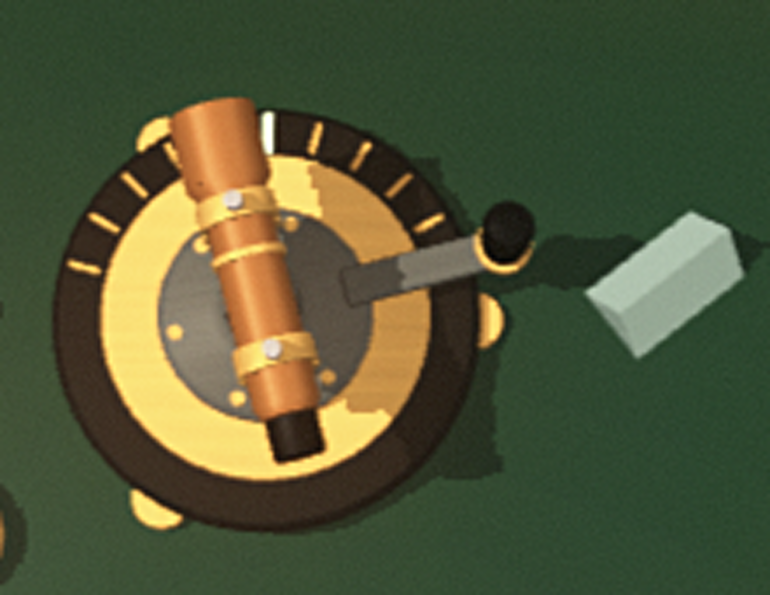

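View pics/side1z.png

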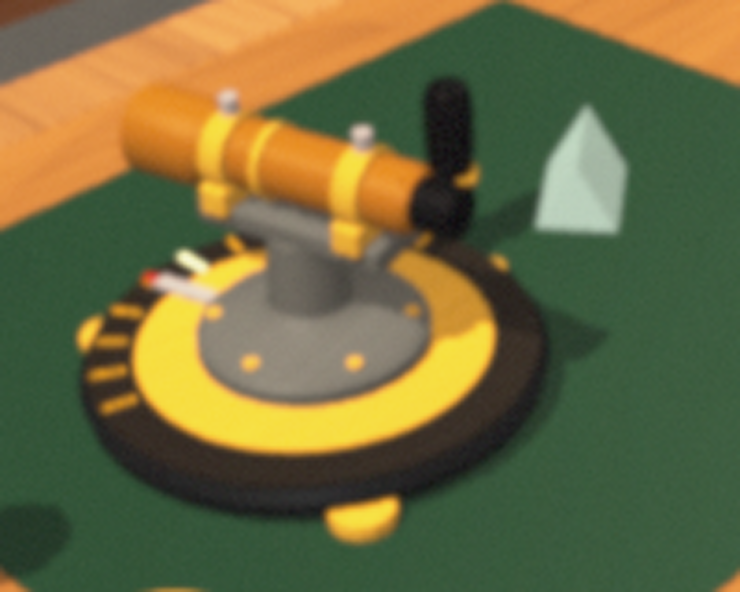

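View pics/wrist1.png

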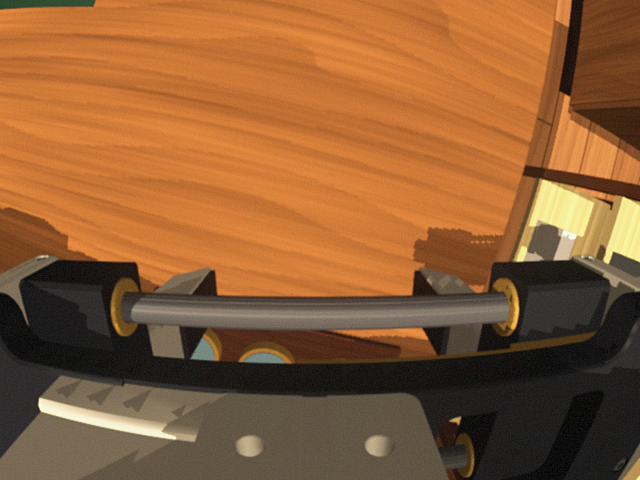

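```bash
python3 - <<'E'
from h import *
c=dict(np.load('top1.npz')); im=c['pixels']; hsv=cv2.cvtColor(im,cv2.COLOR_RGB2HSV)
def zp(x,y): return 200+x/3.5,140+y/3.5
# base centre: yellow disc + ring outer ; use brass lines + ivory at z=.0245
pts={75:(85,267),60:(102,220),45:(133,184),30:(172,155),0:(268,132),-15:(315,137),-30:(362,155),-45:(398,184),-60:(430,222)}
P={k:ray(c,*zp(*v),.0245)[:2] for k,v in pts.items()}
from scipy.optimize import least_squares
a=np.radians(list(P)); Q=np.array(list(P.values()))
f=lambda x:(np.c_[x[0]+x[3]*np.cos(a+x[2]),x[1]+x[3]*np.sin(a+x[2])]-Q).ravel()
r=least_squares(f,[.5,.1,0,.106]); print(r.x,np.degrees(r.x[2]),np.abs(r.fun).max())
cx,cy,th,_=r.x
h=ray(c,*zp(507,228),.112)[:2]; d=h-[cx,cy]; print('handle top',h,np.hypot(*d),np.degrees(np.arctan2(d[1],d[0])-th))
for n,z in (((272,112),.152),((222,355),.15)): pass
for nm,(x,y),z in (('prism',(665,284),.02),('rear',(298,440),.128),('front',(213,108),.14)):
    p=ray(c,*zp(x,y),z)[:2]; d=p-[cx,cy]; print(nm,p,np.hypot(*d),np.degrees(np.arctan2(d[1],d[0])-th))
for nm,uv,z in (('loupe',(158,225),.06),('lens',(181,293),.02)):
    p=ray(c,*uv,z)[:2]; d=p-[cx,cy]; print(nm,p,np.hypot(*d),np.degrees(np.arctan2(d[1],d[0])-th))
s=dict(np.load('side1.npz')); 
u=180+150/3.7; v=180+278/3.7; p=ray(s,u,v,.028)[:2]; d=p-[cx,cy]; print('tip',p,np.hypot(*d),np.degrees(np.arctan2(d[1],d[0])-th))
for k in (15,45):
  for z,rr in ((.085,.14),):
    A=np.radians(k-90)+th; print(k,cx+rr*np.cos(A),cy+rr*np.sin(A))
from scipy.spatial.transform import Rotation as R
print(R.from_rotvec(sense()['tcp_rot']).as_matrix().round(3))
# side-view handle top & mask check
z=c['z_map']; uv=zp(507,228); print('z', c['z_map'][int(uv[1]),int(uv[0])], 1.231-.112)
E
```

```text
[ 0.59792182  0.10962872 -0.02399113  0.10862827] -1.3745903867488016 0.001138690180440216
handle top [ 0.62773807 -0.02489437] 0.13778777444715143 -76.12817011747767
prism [ 0.61146782 -0.1213891 ] 0.2314146209662249 -85.26964750210813
rear [0.51453593 0.08857828] 0.08600189824384266 -164.4573365614865
front [0.68980743 0.12964069] 0.09403959325636471 13.661297206120373
loupe [0.60722726 0.33679107] 0.2273528609357945 89.02884579987746
lens [0.47651889 0.29970654] 0.2255399087831538 123.94100797321761
tip [0.70553257 0.1369225 ] 0.11101812713054873 15.606648916650126
15 0.6309020565694532 -0.026431209615376344
45 0.6945135060188066 0.00828748377309059
[[-0.     0.253 -0.967]
 [ 0.001 -0.967 -0.253]
 [-1.    -0.002 -0.   ]]
z 1.1427385 1.119
```

step_arm(
  linear=[
    [0,-0.74,-0.97],
    [0,-0.74,-0.97],
    [0,-0.74,-0.97],
    [0,-0.74,-0.97],
    [0,-0.74,-0.97],
    [0,-0.74,-0.97],
    [0,-0.74,-0.97],
    [0,-0.74,-0.97],
    [0,-0.74,-0.97],
    [0,-0.74,-0.97],
  ],
  rot=[
    [0,0,0],
    [0,0,0],
    [0,0,0],
    [0,0,0],
    [0,0,0],
    [0,0,0],
    [0,0,0],
    [0,0,0],
    [0,0,0],
    [0,0,0],
  ],
)

```text
time_s: 1.15
position: [0.3526, -0.3824, 0.1941]
tcp_rot: [2.089, 0.263, -2.098]
ft_force: [0.7, -0.9, 0.1]
gripper_width: 0.0919
```

```bash
python3 - <<'E'
from h import *
s=sense();print(s['joints'].round(2),s['position'],s['time_s'])
E
```

```text
[ 1.25  0.29 -0.56  1.87  0.18  1.04 -0.71] [ 0.35262145 -0.38236861  0.19410056] 1.15
```

step_arm(
  linear=[
    [0,0,0],
    [0,0,0],
    [0,0,0],
    [0,0,0],
    [0,0,0],
    [0,0,0],
    [0,0,0],
    [0,0,0],
  ],
  rot=[
    [-1,0,0],
    [-1,0,0],
    [-1,0,0],
    [-1,0,0],
    [-1,0,0],
    [-1,0,0],
    [-1,0,0],
    [-1,0,0],
  ],
)

```text
time_s: 1.95
position: [0.3566, -0.3743, 0.1932]
tcp_rot: [1.53, 0.976, -1.531]
ft_force: [-0.7, -1.2, -0.4]
gripper_width: 0.0918
```

```bash
cat >> h.py <<'E'
from scipy.spatial.transform import Rotation as Rn
def st(tgt=None,deg=None):
    s=sense();R=Rn.from_rotvec(s['tcp_rot']).as_matrix()
    print(s['joints'].round(2),s['position'].round(4),s['time_s'],s['ft_force'].round(1),s['gripper_width'])
    y=np.degrees(np.arctan2(R[1,1],R[0,1])); print('yaw y',y, 'down',R[:,0].round(3))
    if tgt is not None: print('lin units',(R.T@(np.array(tgt)-s['position'])/.025).round(2))
    if deg is not None:
        Y=np.radians(deg); T=np.array([[0,np.cos(Y),0],[0,np.sin(Y),0],[-1,0,0]]).T.copy()
        x=np.array([0,0,-1.]);yy=np.array([np.cos(Y),np.sin(Y),0]);T=np.c_[x,yy,np.cross(x,yy)]
        print('rot units',(np.degrees(Rn.from_matrix(R.T@T).as_rotvec())/6).round(2))
E
python3 -c "
from h import *
st([.6300,-.0257,.194],13.6)"
```

```text
[ 1.37  0.32 -0.72  1.87  0.24  1.05  0.1 ] [ 0.3566 -0.3743  0.1932] 1.95 [-0.7 -1.2 -0.4] 0.09176232834520552
yaw y -25.418229810956504 down [-0.006  0.008 -1.   ]
lin units [ 1.000e-02  3.890e+00 -1.729e+01]
rot units [-6.5  -0.07  0.06]
```

step_arm(
  linear=[
    [0,0.22,-0.96],
    [0,0.22,-0.96],
    [0,0.22,-0.96],
    [0,0.22,-0.96],
    [0,0.22,-0.96],
    [0,0.22,-0.96],
    [0,0.22,-0.96],
    [0,0.22,-0.96],
    [0,0.22,-0.96],
    [0,0.22,-0.96],
    [0,0.22,-0.96],
    [0,0.22,-0.96],
    [0,0.22,-0.96],
    [0,0.22,-0.96],
    [0,0.22,-0.96],
    [0,0.22,-0.96],
  ],
  rot=[
    [0,0,0],
    [0,0,0],
    [0,0,0],
    [0,0,0],
    [0,0,0],
    [0,0,0],
    [0,0,0],
    [0,0,0],
    [0,0,0],
    [0,0,0],
    [0,0,0],
    [0,0,0],
    [0,0,0],
    [0,0,0],
    [0,0,0],
    [0,0,0],
  ],
)

```text
time_s: 3.55
position: [0.6038, -0.0592, 0.189]
tcp_rot: [1.531, 0.976, -1.545]
ft_force: [0.2, -0.7, 0.5]
gripper_width: 0.0916
```

step_arm(
  linear=[
    [0,0,0],
    [0,0,0],
    [0,0,0],
    [0,0,0],
    [0,0,0],
    [0,0,0],
    [0,0,0],
  ],
  rot=[
    [-1,0,0],
    [-1,0,0],
    [-1,0,0],
    [-1,0,0],
    [-1,0,0],
    [-1,0,0],
    [-0.5,0,0],
  ],
)

```text
time_s: 4.25
position: [0.6043, -0.0524, 0.1868]
tcp_rot: [1.015, 1.344, -1.017]
ft_force: [0.6, 0.9, 0.3]
gripper_width: 0.0917
```

```bash
python3 -c "
from h import *
st([.6300,-.0257,.194],13.6)
cam('wrist','w2.png')"
```

```text
[ 0.71  0.59 -0.94  1.65  0.49  1.18 -0.08] [ 0.6043 -0.0524  0.1868] 4.25 [0.6 0.9 0.3] 0.09172113554025946
yaw y 15.096117567904956 down [-0.017  0.012 -1.   ]
lin units [-0.29  1.27 -0.77]
rot units [ 0.25 -0.15  0.13]
```

View pics/w2.png

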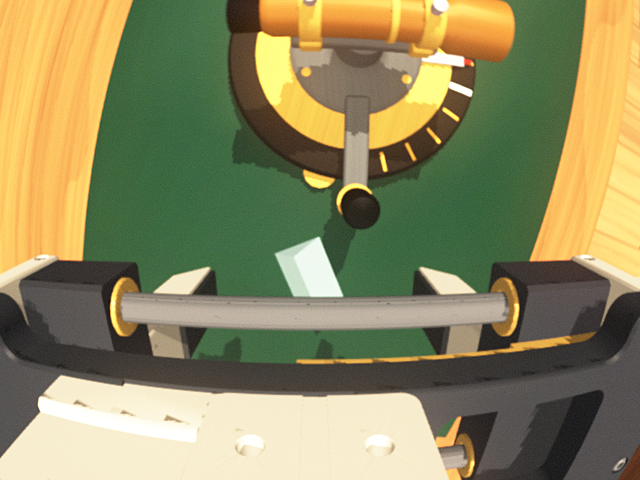

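```bash
python3 -c "
from h import *
c=cam('wrist')
d=np.array([362-c['camera_matrix'][0,2],210-c['camera_matrix'][1,2]]);r=np.hypot(*d);th=r/c['camera_matrix'][0,0]
v=c['R'].T@np.r_[d/r*np.sin(th),np.cos(th)];o=-c['R'].T@c['t']
print(o+v*(.112-o[2])/v[2])
st([.630,-.0257,.187],13.6)"
```

```text
[ 0.63145383 -0.02347286  0.112     ]
[ 0.71  0.59 -0.94  1.65  0.49  1.18 -0.08] [ 0.6043 -0.0525  0.1867] 4.35 [-0.7  0.  -0.1] 0.0917735254557409
yaw y 14.89266949861119 down [-0.017  0.012 -1.   ]
lin units [-0.02  1.27 -0.77]
rot units [ 0.21 -0.15  0.13]
```

step_arm(
  linear=[
    [0,0.64,-0.39],
    [0,0.64,-0.39],
    [0,0,0],
  ],
  rot=[
    [0.1,-0.07,0.06],
    [0.1,-0.07,0.06],
    [0,0,0],
  ],
)

```text
time_s: 4.65
position: [0.6304, -0.0265, 0.1858]
tcp_rot: [1.037, 1.312, -1.04]
ft_force: [1.0, -0.0, -0.1]
gripper_width: 0.0919
```

```bash
python3 -c "
from h import *
st([.630,-.0253,.07],13.6)"
```

```text
[ 0.63  0.61 -0.91  1.6   0.51  1.19 -0.16] [ 0.6304 -0.0265  0.1858] 4.65 [ 1.  -0.  -0.1] 0.09192088615115175
yaw y 13.181570999805091 down [-0.003  0.    -1.   ]
lin units [ 4.63  0.01 -0.05]
rot units [-0.07 -0.01  0.02]
```

step_arm(
  linear=[
    [0.8,0,0],
    [0.8,0,0],
    [0.8,0,0],
    [0.8,0,0],
    [0.8,0,0],
    [0.5,0,0],
    [0,0,0],
  ],
  rot=[
    [0,0,0],
    [0,0,0],
    [0,0,0],
    [0,0,0],
    [0,0,0],
    [0,0,0],
    [0,0,0],
  ],
)

```text
time_s: 5.35
position: [0.628, -0.0315, 0.0694]
tcp_rot: [1.04, 1.308, -1.05]
ft_force: [0.3, -0.4, 0.8]
gripper_width: 0.0918
```

step_arm(
  linear=[
    [0,0,0],
    [0,0,0],
    [0,0,0],
    [0,0,0],
  ],
  rot=[
    [0,0,0],
    [0,0,0],
    [0,0,0],
    [0,0,0],
  ],
  claw=0.0,
  grip_force=20,
)

```text
time_s: 5.75
position: [0.6297, -0.032, 0.0723]
tcp_rot: [1.042, 1.304, -1.049]
ft_force: [0.1, 0.1, 0.0]
gripper_width: 0.0646
```

```bash
python3 -c "
from h import *
cx,cy,th=.5979,.1096,-.024
st([.630,-.0253,.07],13.6)
for n in ('wrist','side'): cam(n,n[0]+'3.png')"
```

```text
[ 0.58  0.73 -0.82  1.69  0.62  1.01 -0.25] [ 0.6297 -0.032   0.0723] 5.75 [0.1 0.1 0. ] 0.06456469525904596
yaw y 12.59594123149601 down [-0.002 -0.004 -1.   ]
lin units [ 0.09  0.07 -0.26]
rot units [-0.17  0.03  0.02]
```

View pics/w3.png

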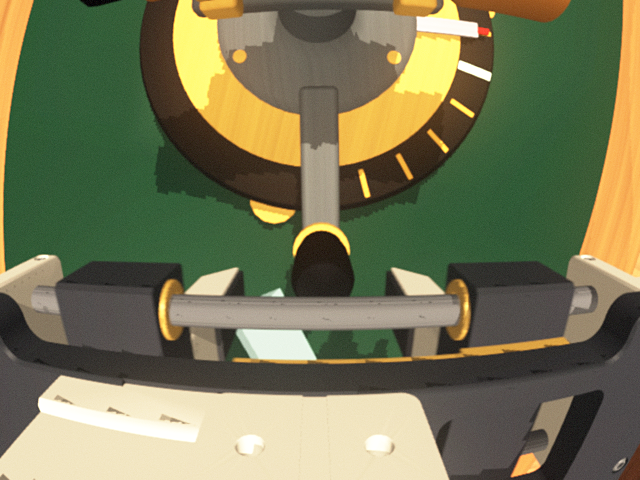

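View pics/s3.png

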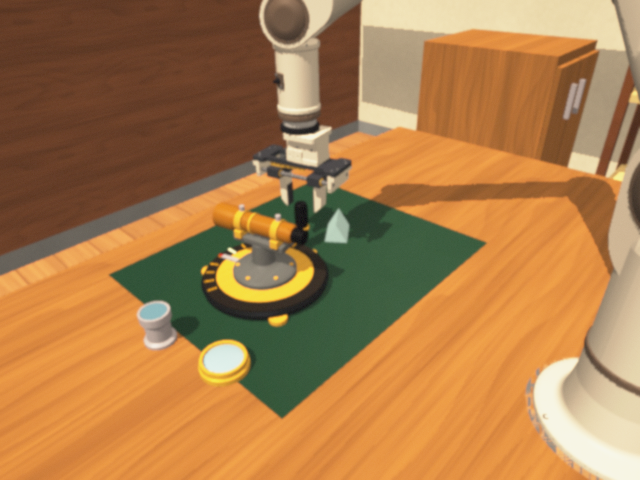

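step_arm(
  linear=[
    [0,0.05,-0.25],
    [0,0,0],
    [0,0,0],
  ],
  rot=[
    [-0.2,0,0],
    [0,0,0],
    [0,0,0],
  ],
)

```text
time_s: 6.15
position: [0.6298, -0.0248, 0.0728]
tcp_rot: [1.025, 1.313, -1.031]
ft_force: [-0.0, -0.2, -0.7]
gripper_width: 0.0457
```

```bash
cat >> h.py <<'E'
def pol():
    s=sense();d=s['position'][:2]-[.5979,.1096];print('tcp r',np.hypot(*d),'rel ang',np.degrees(np.arctan2(d[1],d[0])+.024))
def at(rel): 
    a=np.radians(rel)-.024; return [.5979+.14*np.cos(a),.1096+.14*np.sin(a),.070],rel-1.4+90
E
python3 -c "
from h import *
pol(); st(*at(-75)); st(*at(-65))"
```

```text
tcp r 0.13813511222095795 rel ang -75.27191067783465
[ 0.57  0.73 -0.83  1.69  0.63  1.01 -0.24] [ 0.6298 -0.0248  0.0728] 6.15 [-0.  -0.2 -0.7] 0.04565497991163122
yaw y 13.931953186317816 down [-0.001 -0.004 -1.   ]
lin units [0.11 0.03 0.07]
rot units [0.06 0.03 0.02]
[ 0.57  0.73 -0.83  1.69  0.63  1.01 -0.24] [ 0.6298 -0.0248  0.0728] 6.15 [-0.  -0.2 -0.7] 0.04565497991163122
yaw y 13.931953186317816 down [-0.001 -0.004 -1.   ]
lin units [ 0.11  1.   -0.01]
rot units [-1.61  0.03  0.02]
```

step_arm(
  linear=[
    [0,0.3,0],
    [0,0.3,0],
    [0,0.3,0],
    [0,0.3,0],
    [0,0.3,0],
  ],
  rot=[
    [-0.5,0,0],
    [-0.5,0,0],
    [-0.5,0,0],
    [-0.5,0,0],
    [-0.5,0,0],
  ],
)

```text
time_s: 6.65
position: [0.6595, -0.0135, 0.072]
tcp_rot: [0.812, 1.416, -0.835]
ft_force: [-0.2, -0.7, 1.5]
gripper_width: 0.0456
```

```bash
python3 -c "
from h import *
pol(); st(*at(-50)); cam('wrist','w4.png')"
```

```text
tcp r 0.13762053385673687 rel ang -62.055920841634546
[ 0.55  0.8  -0.87  1.6   0.68  1.08  0.  ] [ 0.6595 -0.0135  0.072 ] 6.65 [-0.2 -0.7  1.5] 0.04559972409307593
yaw y 29.459198609851835 down [-0.013 -0.009 -1.   ]
lin units [0.06 1.17 0.03]
rot units [-1.52  0.    0.15]
```

View pics/w4.png

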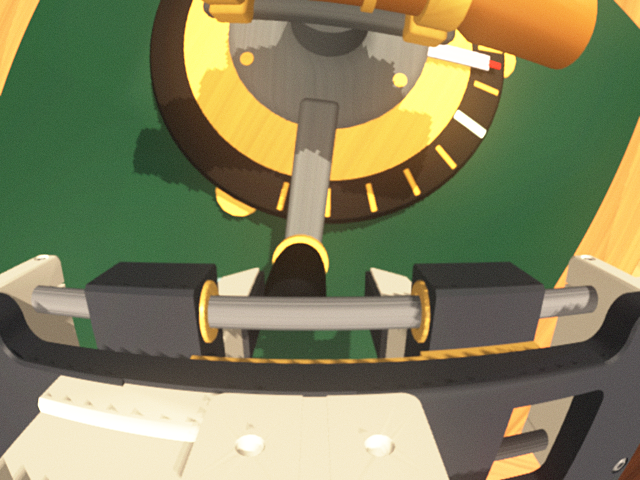

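step_arm(
  linear=[
    [0,0.3,0],
    [0,0.3,0],
    [0,0.3,0],
    [0,0.2,0],
  ],
  rot=[
    [-0.4,0,0.05],
    [-0.4,0,0.05],
    [-0.4,0,0],
    [-0.4,0,0],
  ],
)

```text
time_s: 7.1
position: [0.6804, -0.0, 0.0706]
tcp_rot: [0.684, 1.465, -0.7]
ft_force: [-1.8, -0.3, 1.5]
gripper_width: 0.0457
```

```bash
python3 -c "
from h import *
pol(); st(*at(-45)); cam('wrist','w5.png')"
```

```text
tcp r 0.13721462285810165 rel ang -51.66088845894987
[ 0.52  0.85 -0.9   1.54  0.72  1.12  0.15] [ 0.6804 -0.      0.0706] 7.1 [-1.8 -0.3  1.5] 0.0457223934416626
yaw y 39.26429299484619 down [-0.011 -0.007 -1.   ]
lin units [0.01 0.65 0.1 ]
rot units [-0.72 -0.02  0.12]
```

View pics/w5.png

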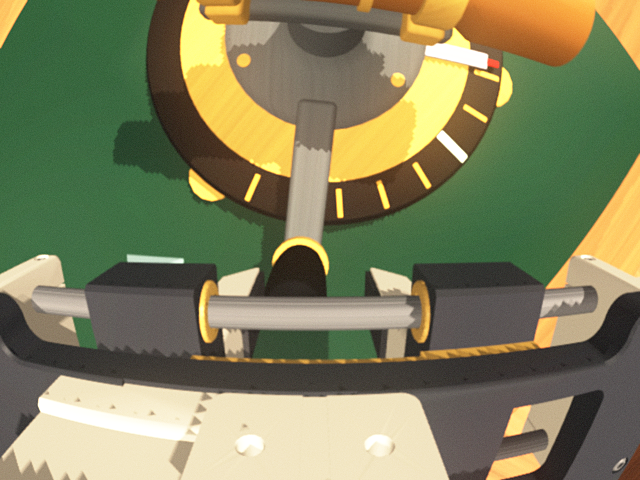

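step_arm(
  linear=[
    [0,0.3,0.05],
    [0,0.3,0],
    [0,0.15,0],
    [0,0,0],
  ],
  rot=[
    [-0.3,0,0.05],
    [-0.3,0,0.05],
    [0,0,0],
    [0,0,0],
  ],
)

```text
time_s: 7.55
position: [0.6953, 0.0118, 0.0696]
tcp_rot: [0.642, 1.477, -0.643]
ft_force: [-0.0, 0.5, -0.1]
gripper_width: 0.0461
```

```bash
python3 -c "
from h import *
pol(); st(*at(-45)); cam('wrist','w6.png')"
```

```text
tcp r 0.13806360416673855 rel ang -43.72884229684079
[ 0.5   0.87 -0.9   1.5   0.73  1.13  0.2 ] [0.6953 0.0118 0.0696] 7.55 [-0.   0.5 -0.1] 0.046079057727470174
yaw y 42.87396677294502 down [-0.003  0.001 -1.   ]
lin units [-0.02 -0.12  0.08]
rot units [-0.12 -0.03  0.02]
```

View pics/w6.png

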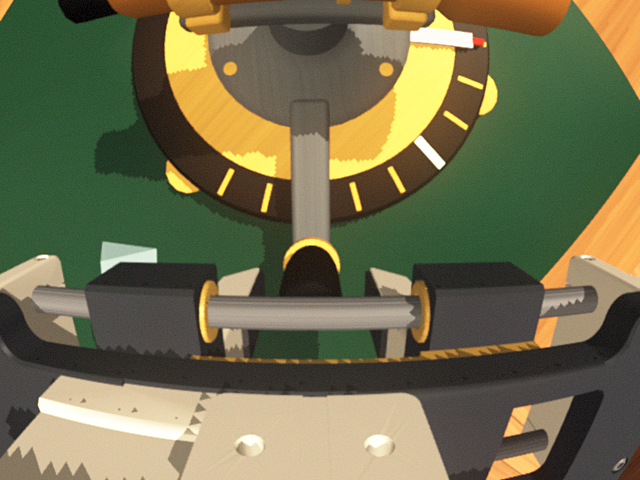

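step_arm(
  linear=[
    [0,0,0],
    [0,0,0],
    [0,0,0],
    [0,0,0],
    [0,0,0],
  ],
  rot=[
    [0,0,0],
    [0,0,0],
    [0,0,0],
    [0,0,0],
    [0,0,0],
  ],
  claw=1.0,
)

```text
time_s: 8.1
position: [0.6949, 0.0112, 0.0697]
tcp_rot: [0.643, 1.477, -0.645]
ft_force: [-0.3, -0.1, -0.2]
gripper_width: 0.0812
```

step_arm(
  linear=[
    [-0.8,0,0],
    [-0.8,0,0],
    [-0.8,0,0],
    [-0.8,0,0],
    [-0.8,0,0],
    [-0.8,0,0],
    [-0.8,0,0],
  ],
  rot=[
    [0,0,0],
    [0,0,0],
    [0,0,0],
    [0,0,0],
    [0,0,0],
    [0,0,0],
    [0,0,0],
  ],
)

```text
time_s: 8.8
position: [0.6943, 0.0119, 0.2209]
tcp_rot: [0.643, 1.478, -0.644]
ft_force: [-0.8, -0.5, -0.4]
gripper_width: 0.0918
```

step_arm(
  linear=[
    [0,0,1],
    [0,0,1],
    [0,0,1],
    [0,0,1],
    [0,0,1],
    [0,0,1],
    [0,0,1],
    [0,0,1],
    [0,0,0],
    [0,0,0],
  ],
  rot=[
    [0,0,0],
    [0,0,0],
    [0,0,0],
    [0,0,0],
    [0,0,0],
    [0,0,0],
    [0,0,0],
    [0,0,0],
    [0,0,0],
    [0,0,0],
  ],
)

```text
time_s: 9.8
position: [0.8388, -0.1335, 0.2476]
tcp_rot: [0.65, 1.461, -0.625]
ft_force: [0.2, 1.0, -0.3]
gripper_width: 0.0916
```

```bash
python3 -c "
from h import *
st()
for n in ('top','side'):
    c=cam(n,n+'7.png'); np.savez(n+'7.npz',**c)
    i=c['pixels'][:,:,::-1]; i=i[140:310,200:420] if n=='top' else i[180:340,180:380]
    cv2.imwrite('pics/%s7z.png'%n,cv2.resize(i,(770,595) if n=='top' else (740,592),interpolation=cv2.INTER_CUBIC))
    d=cv2.absdiff(c['pixels'],np.load(n+'1.npz')['pixels'])
    print(n)
"
```

```text
[ 0.46  0.96 -0.91  0.82  0.7   1.58  0.6 ] [ 0.8388 -0.1335  0.2476] 9.8 [ 0.2  1.  -0.3] 0.0916299551900065
yaw y 43.15373763872213 down [ 0.018  0.009 -1.   ]
top
side
```

View pics/side7z.png

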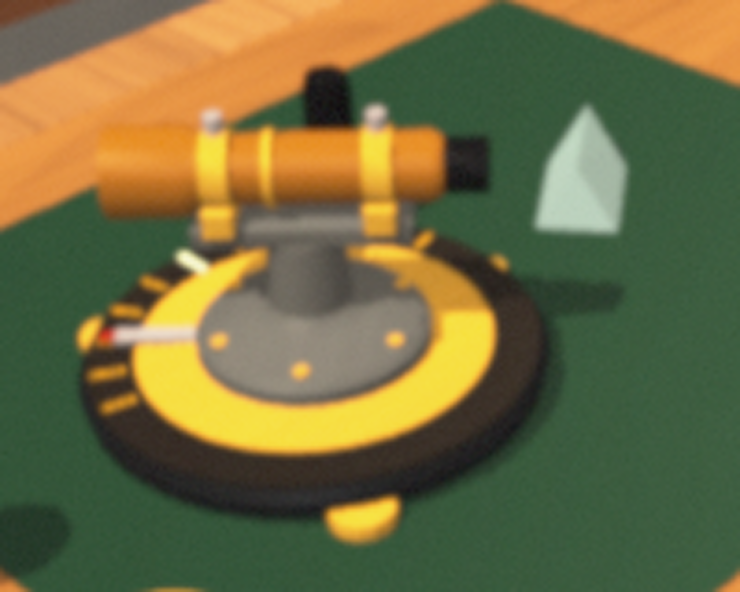

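View pics/top7.png

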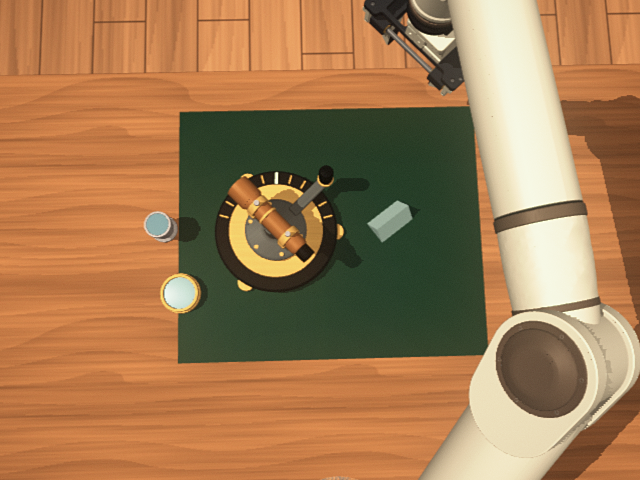

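```bash
python3 -c "
from h import *
s=dict(np.load('side7.npz'));p=ray(s,180+107/3.7,180+335/3.7,.028)[:2]-[.5979,.1096]
print(np.hypot(*p),np.degrees(np.arctan2(p[1],p[0])+.024))
robot.job_done()"
```

```text
0.11048963040712202 44.704762921749754
the job is handed in; nothing more can be done
```

The sight tube now rests in the 45 degree click, and the job is handed in at about 10 s of the 35 s allowed.

**What I did:** The pointer started on the 15 degree line, two clicks short. I put the open fingers either side of the ebonite handle and pushed it round, letting the spring pull it into the last click. Then I opened the gripper, lifted straight up and backed the arm away. The tube was never touched.

**Last checks:**
- **Pointer:** In the side view the red tip sits on the third line counter-clockwise of the ivory line. It measured 44.7 degrees and 110 mm from the axis, against 45 degrees and 112 mm expected.
- **Bystanders:** The prism, loupe and lens cell appear at the same places in the top picture as at the start.
- **Forces:** The readings between moves stayed under about 3 N, and the gripper was well clear of everything at hand-in.

No check failed. The two measurements of the handle's start position, from the top and wrist cameras, differed by about 4 mm. That is close to the camera calibration error and well within the finger clearance.

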